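# Draw the long pestle out of its half-covered box and hold it over its mortar

### The arm

A 6-joint arm with a two-finger parallel gripper is mounted at the origin on a cart in front of the work surface, level with it; the furniture and walls round the work are solid. World frame = base frame: x ahead of the robot, y to its left, z up, the work surface at z = 0. Lengths are in m, angles in rad, forces in N, time in s.
With the tool pointing down it reaches from about 0.425 to 0.95 m from the base axis. Payload 3.5 kg.
Tool frame: the origin (TCP) lies midway between the tips of the shut fingers; the grasp point (between the pads) lies 19 mm behind it (ctrl.hold_point_z is the distance from the TCP to the grasp point, in m); z points along the fingers, y is the line along which they close (so a half turn about z gives the same grasp; the last joint's range is limited). The gripper opens to 85 mm and grips with 20 to 120 N. Pads are 22 mm wide; open, the fingers measure 114 mm over their backs; the gripper's body (76 mm by 85 mm) begins 54 mm behind the grasp point. The pads swing forward as they close: fully open they stand 13 mm farther back than shut.
Start: joints at [-0.15, 0.286, 1.577, -0, 1.279, -0.15], TCP at [0.675, 0, 0.231] pointing down, gripper open.
Joint ranges: [-2.77, 2.77], [-0.9, 2.22], [0.21, 2.48], [-1.53, 4.67], [0.24, 2.81], [-2.84, 2.84]. Speed limits (rad/s): [2.79, 2.79, 3.14, 3.14, 3.14, 3.14].

### API

Orientations are given as a unit quaternion [x, y, z, w].
In Python, from plant import readout, cams, sign_off, ctrl gives the robot as it stands. The module is installed in compiled form; this text tells all that it offers.
- The arm moves only by the tool step_arm, never from a script. Its argument "increments" is a list of rows, each a list of 2 entries, a list of its own where there are three numbers: the shift along the world's x, y, z in mm, then the turn, a rotation vector about the world's x, y, z in rad. In form: [[[x, y, z], [rx, ry, rz]], ...]. A call has 1 to 8 rows; each row shifts and turns the commanded pose from where the row before left it; what a row does not reach is not made up. A row lasts 1/12 s, in which the tool goes at most 41.7 mm and 7.16 degrees, less where a joint would pass 70% of its speed; a pose out of reach is approached as far as the arm can. A call is refused whole if a number of a shift passes 41.7 or a number of a turn 0.125, either way. A call with a gripper value outside its range is refused whole. "fingers" is the opening, from -1 (shut) to 1 (fully open), set as the call begins (left out, the last holds). The fingers move at their own pace and stop on an object; "grip_force" is the grip in N (left out, the last holds). Time passes only in rows, so rows that do not move let the fingers close. It gives the time, the measured TCP pose, the force, the opening and the grip force at its end, in the units of the state.
- readout.get_state(): the state, without advancing time (a new reading comes with each control period).
- cams.read_camera(name): name is "scene" or "side" or "wrist"; returns the picture (420x560x3 uint8, red, green, blue); there is no depth.
- cams.get_calibration(name): a dict with "fx", "fy", "cx", "cy" (pixels), "eye" and "rotation" of the camera in the world; the wrist camera has in their place "T_tool_cam" (4x4, takes a point from camera to tool coordinates, whose origin is the TCP and whose axes are the flange's). Camera axes: x right, y up, looking along -z (the intrinsics and any distortion apply to the point x, -y, -z); pixel columns grow to the right and rows downward; lengths in m; the calibration is good to about 2 mm. The wrist camera is an equidistant fisheye: a pixel r from the principal point sees the ray r / f radians off the axis. A picture is of the moment at which its call begins: read the wrist's pose just before it. get_calibration takes no time and is no camera call.
- sign_off(): hands the job in; it is judged then, once.
The state is a dict: "time": time; "qpos": joint angles; "dq": joint speeds; "joint_efforts": joint torques, N m; "eef_pos": TCP position; "tcp_rot": TCP orientation; "contact_force": force on the tool from outside, world axes, zero at the start; "wrist_torque": the same for the moment, N m; "opening": opening from 0.0 (shut) to 1.0 (fully open); "finger_force": force on a finger pad.
Only numpy, scipy, OpenCV 4.12 (cv2) and the standard library are available. Lean on these libraries where they do the work, as an engineer would, in place of code of your own. Each camera call takes 0.05 s, during which the arm holds its last target. There are 200 camera calls.

### The job

The long wooden pestle lies in the half-covered box and belongs to the little mortar, the low thick-walled bowl that stands with the two cups. Take hold of the pestle, tilt it and draw it knob end first up through the opening, which is shorter than it is, then bring it to its mortar without moving the mortar or the cups. Finish still holding it in the gripper, at rest, clearly slanting with the thick end down, the thick end directly over the mortar's mouth and a few centimetres above the rim, clear of mortar, cups and box.

Things in the scene. Friction and masses are not known exactly. Their poses are not given: they have to be found in the camera images.
- box: fixed wooden box, 252 x 122 mm outside, walls 6 mm; inner floor 240 x 110 mm at z = 6 mm. Origin: centre of the underside; x along its length. A fixed cover (underside z = 62 mm, top 68 mm) lies over x = -128 to -10 mm; from x = -10 to +120 mm it is open above. Side and end walls of the open part end at z = 48 mm
- pestle: loose round wooden pestle, 190 mm long, 0.12 kg, lying along the box's x (within 6 degrees), club under the cover. Its x: along its axis, thick end to knob; origin half-way, 15 mm below the axis. From the thick end: club dia. 30 mm to 58 mm, neck dia. 18 mm from 72 to 166 mm, knob dia. 30 mm. Lying, its axis is 21 mm above the worktop. It balances some 80 mm from the thick end
- pestle_foot (a point): centre of the pestle's thick end face, on its axis (axes as the pestle's)
- pestle_neck (a point): point on the pestle's axis in the neck, 125 mm from the thick end's face: the place to grip, across an 18 mm diameter
- pestle_knob (a point): centre of the pestle's knob end face, on its axis, 190 mm from the thick end's face
- mortar: loose speckled sand-coloured stoneware mortar, a small low bowl 62 mm across and 31 mm high, open above, standing on the worktop; origin: centre of the underside. It and the two cups swap places
- cup_tall: loose speckled sand-coloured tall cup without handle, 57 mm across, 73 mm high, standing on the worktop; origin: centre of the underside. To be left alone
- cup_small: loose speckled sand-coloured small cup without handle, 51 mm across, 47 mm high, standing on the worktop; origin: centre of the underside. To be left alone

How it is judged:
On the way:
1. the pestle is held in the gripper, drawn wholly out of the box: both its ends above the level of the cover (z of each of pestle_foot, pestle_knob in the frame of box above 0.075 m and contact force between the fingers and pestle above 1 N), for 0.2 s.
At the end, for the whole second after the job is handed in: Gripper holds the pestle still, axis at least 24 degrees below level, centre of the thick end within 30 mm of the mortar's axis and 45 to 130 mm above the worktop; it touches neither mortar, cups nor box; mortar and cups are upright, within 30 mm of where they were (horizontal distance between pestle_foot and mortar below 0.03 m and height (world z) of pestle_foot between 0.045 and 0.13 m and angle between pestle_foot's own x axis and vertical below 1.15 rad and contact force between the fingers and pestle above 1 N and contact force between pestle and mortar below 0.2 N and contact force between pestle and box below 0.2 N and contact force between pestle and cup_tall below 0.2 N and contact force between pestle and cup_small below 0.2 N and linear speed of pestle below 0.03 m/s and angle between mortar's own z axis and vertical below 0.2 rad and distance of each of mortar, cup_tall, cup_small from where it was at the start of the episode below 0.03 m); the arm keeps its last pose, push and grip.
It fails at once if the mortar is pushed away or tipped (distance of mortar from where it was at the start of the episode above 0.03 m or angle between mortar's own z axis and vertical above 0.4 rad).
It fails at once if the tall cup is pushed away or tipped (distance of cup_tall from where it was at the start of the episode above 0.03 m or angle between cup_tall's own z axis and vertical above 0.4 rad).
It fails at once if the small cup is pushed away or tipped (distance of cup_small from where it was at the start of the episode above 0.03 m or angle between cup_small's own z axis and vertical above 0.4 rad).
It also fails if it takes over 45 s, if anything falls off the work surface, if the arm or the gripper's body presses on something with over 40 N, if the wrist force passes 120 N, or if a joint passes its speed limit or range.

## Working session

There is one attempt and no reset: what is moved stays moved. The work goes in short steps, Python scripts to look and compute and a tool call to move; the robot and the scene stay as the last step left them, time stands still between calls to the robot, and variables do not carry over. Pictures are saved under pics/ and viewed, at most 10 in all, crops included, and the job is handed in when it is done.

Besides the shell and the picture viewer there is one more tool, called after "Emit:" by a JSON object that holds its "api" and its "payload". step_arm: Moves the arm, as the interface text tells. Its arguments: {"type":"object","properties":{"increments":{"type":"array","items":{"type":"array"}},"fingers":{"type":"number"},"grip_force":{"type":"number"}},"required":["increments"]}

```bash
mkdir -p pics; cat > h.py <<'E'
import numpy as np, cv2
from plant import readout, cams, sign_off, ctrl
from scipy.spatial.transform import Rotation as R
def ray(name,u,v):
    c=cams.get_calibration(name)
    d=np.array([(u-c['cx'])/c['fx'],-(v-c['cy'])/c['fy'],-1.0])
    return np.array(c['eye']),np.array(c['rotation'])@d
def onz(name,u,v,z):
    e,d=ray(name,u,v); return e+d*(z-e[2])/d[2]
def snap(name,f):
    im=cams.read_camera(name); cv2.imwrite('pics/'+f,im[:,:,::-1]); return im
E
python3 - <<'E'
from h import *
snap('scene','s0.png');snap('side','d0.png')
for n in('scene','side','wrist'):print(n,cams.get_calibration(n))
print(readout.get_state(),ctrl.hold_point_z)
E
```

```text
scene {'fx': 462.46953989608755, 'fy': 462.46953989608755, 'cx': 280.89737748492536, 'cy': 208.38092249546392, 'eye': array([-0.13545481, -0.77049877,  0.51346064]), 'rotation': array([ 0.48323578, -0.20652616, -0.35056793,  0.7751982 ])}
side {'fx': 524.6697058888618, 'fy': 524.6697058888618, 'cx': 268.53915547544597, 'cy': 211.60124287472786, 'eye': array([ 0.20134455, -1.20546507,  0.47053605]), 'rotation': array([ 0.55201767, -0.08784947, -0.10721199,  0.82223145])}
wrist {'fx': 325.19226210127806, 'fy': 325.19226210127806, 'cx': 276.8893522856391, 'cy': 211.4218071648997, 'T_tool_cam': array([[-1.38547284e-03,  9.59365740e-01,  2.82162112e-01,
         7.10984384e-02],
       [ 9.99998951e-01,  1.20986982e-03,  7.96576579e-04,
         5.11953595e-04],
       [ 4.22828855e-04,  2.82162920e-01, -9.59366410e-01,
        -1.42519506e-01],
       [ 0.00000000e+00,  0.00000000e+00,  0.00000000e+00,
         1.00000000e+00]])}
{'time': 0.1, 'qpos': array([-1.50031501e-01,  2.87119075e-01,  1.57801291e+00, -1.12488430e-05,
        1.27861024e+00, -1.50012642e-01]), 'dq': array([-0.00087978, -0.00322373, -0.00211352,  0.00105782, -0.00021775,
       -0.00014154]), 'joint_efforts': array([ 1.14915063e-03, -4.07295120e+01, -2.93698221e+01, -1.06323112e-04,
        3.42678482e-03, -4.41654265e-06]), 'eef_pos': array([6.74411231e-01, 9.46165322e-05, 2.30067075e-01]), 'tcp_rot': array([ 7.07111891e-01,  7.07100855e-01, -6.42199160e-04, -8.61846313e-04]), 'contact_force': array([ 0.1183638 , -0.24729914, -0.01816331]), 'wrist_torque': array([ 0.03673926,  0.00062571, -0.01492154]), 'finger_force': 0.0, 'opening': 0.999376293829333} 0.0187
```

View pics/s0.png

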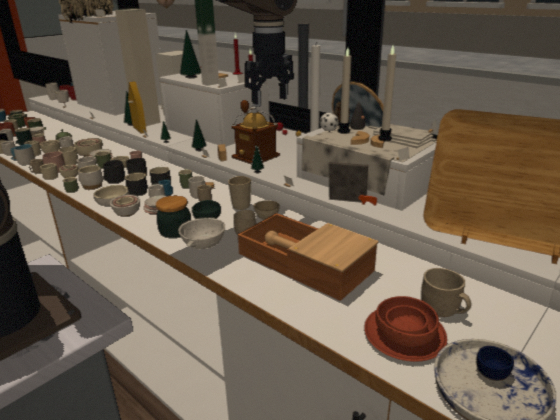

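View pics/d0.png

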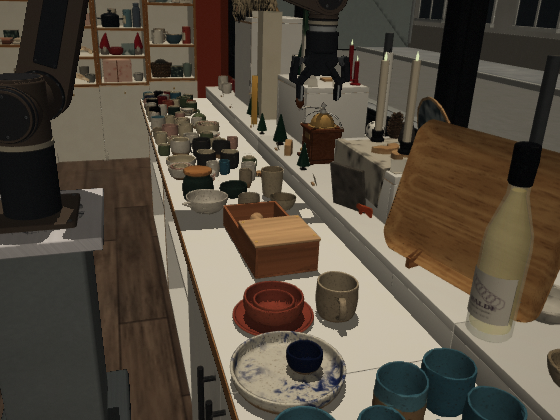

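The scene view shows the box around (308,252), with the cover on the right (near) side and the knob at about (275,240). The tall cup is near (240,192), the small cup near (245,218) and the mortar near (266,210). The side view shows the same layout. Next I'll take enlarged crops.

```bash
sed -i "s/np.array(c\['rotation'\])@d/R.from_quat(c['rotation']).apply(d)/" h.py
python3 - <<'E'
from h import *
a=cv2.imread('pics/s0.png')[165:295,220:385]; b=cv2.imread('pics/d0.png')[155:280,190:325]
cv2.imwrite('pics/s0c.png',cv2.resize(a,(660,520),interpolation=cv2.INTER_CUBIC))
snap('wrist','w0.png')
for n,u,v,z in [('scene',240,240,.048),('scene',376,240,.068),('side',247,275,0),('scene',266,205,.03),('scene',240,180,.073),('scene',245,212,.047)]: print(onz(n,u,v,z))
E
```

```text
[ 0.39352611 -0.17346974  0.048     ]
[ 0.53632713 -0.39512992  0.068     ]
[ 0.40739947 -0.38061401  0.        ]
[ 0.56689938 -0.07861131  0.03      ]
[0.56379184 0.00394518 0.073     ]
[ 0.48661379 -0.09137018  0.047     ]
```

View pics/s0c.png

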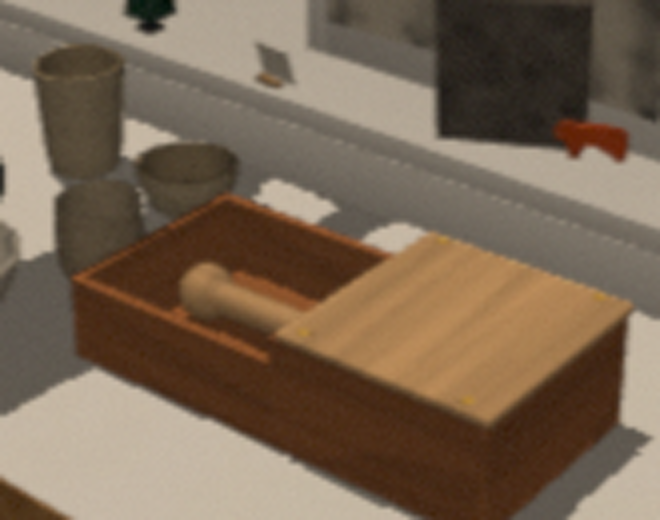

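View pics/w0.png

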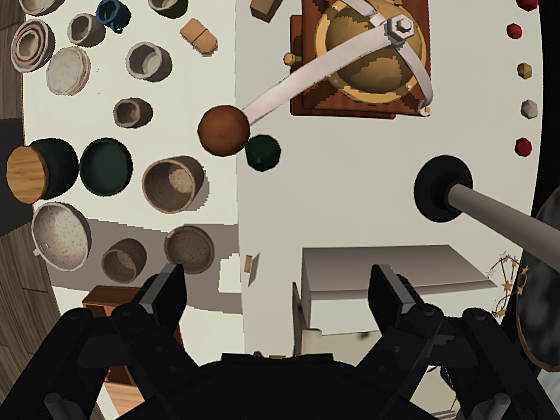

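The crop shows the open end's rim corners at scene (239,235) and (277,214), the cover corners at (289,247), (329,223), (378,241) and (342,270), and the knob at (271,238). In the wrist view the mortar is at (189,248), the small cup at (123,262) and the tall cup at (172,185).

```bash
cat >> h.py <<'E'
def tool():
    s=readout.get_state(); T=np.eye(4); T[:3,:3]=R.from_quat(s['tcp_rot']).as_matrix(); T[:3,3]=s['eef_pos']; return T
def wonz(u,v,z,T=None):
    c=cams.get_calibration('wrist'); T=(tool() if T is None else T)@c['T_tool_cam']
    p=np.array([u-c['cx'],v-c['cy']])/c['fx']; th=np.hypot(*p); a=p/th*np.sin(th)
    d=T[:3,:3]@[a[0],-a[1],-np.cos(th)]; e=T[:3,3]; return e+d*(z-e[2])/d[2]
E
python3 - <<'E'
from h import *
np.set_printoptions(precision=4,suppress=True)
for n,u,v,z in [('near open',238.8,235,.048),('far open',277.5,214.3,.048),('cov',289.5,247.5,.068),('cov',328.8,223.3,.068),('cov',378,240.8,.068),('cov',342.5,270.5,.068),('knob',271,238,.021)]: print(n,onz('scene',u,v,z))
for n,u,v,z in [('mortar',189,250,.031),('small',123,262,.047),('tall',172,185,.073),('bowl',62,237,.03)]: print(n,wonz(u,v,z))
print('tall scene',onz('scene',240,180,.073),'mortar',onz('scene',266.5,206,.031))
E
```

```text
near open [ 0.4057 -0.1571  0.048 ]
far open [ 0.5234 -0.1557  0.048 ]
cov [ 0.411  -0.2887  0.068 ]
cov [ 0.5323 -0.288   0.068 ]
cov [ 0.5362 -0.3995  0.068 ]
cov [ 0.4129 -0.4058  0.068 ]
knob [ 0.4723 -0.183   0.021 ]
mortar [ 0.5713 -0.0762  0.031 ]
small [ 0.4894 -0.0877  0.047 ]
tall [0.5723 0.01   0.073 ]
bowl [ 0.3875 -0.0649  0.03  ]
tall scene [0.5638 0.0039 0.073 ] mortar [ 0.5623 -0.0846  0.031 ]
```

Emit:
{"api": "step_arm", "payload": {"increments": [[[-26,-31,0],[0,0,0]],[[-26,-31,0],[0,0,0]],[[-26,-31,0],[0,0,0]],[[-26,-31,0],[0,0,0]],[[-26,-31,0],[0,0,0]],[[-26,-31,0],[0,0,0]],[[-26,-31,0],[0,0,0]],[[-22,-30,0],[0,0,0]]], "fingers": 0.3}}

```text
time: 0.82
eef_pos: [0.4691, -0.2479, 0.231]
tcp_rot: [0.707, 0.707, -0.0, -0.0]
contact_force: [1.0, -0.1, 0.2]
opening: 0.65
finger_force: 0.0
```

Emit:
{"api": "step_arm", "payload": {"increments": [[[0,0,0],[0,0,0]],[[0,0,0],[0,0,0]],[[0,0,0],[0,0,0]]]}}

```text
time: 1.07
eef_pos: [0.471, -0.2468, 0.2311]
tcp_rot: [0.707, 0.707, 0.0, -0.0]
contact_force: [-0.2, -0.3, 0.7]
opening: 0.649
finger_force: 0.0
```

```bash
python3 - <<'E'
from h import *
T=tool(); np.save('T1.npy',T); snap('wrist','w1.png'); print(T)
E
```

```text
[[ 7.31938962e-04  9.99999732e-01  3.22124007e-05  4.70963068e-01]
 [ 9.99999499e-01 -7.31960780e-04  6.82603510e-04 -2.46809591e-01]
 [ 6.82626905e-04  3.17127605e-05 -9.99999767e-01  2.31144638e-01]
 [ 0.00000000e+00  0.00000000e+00  0.00000000e+00  1.00000000e+00]]
```

View pics/w1.png

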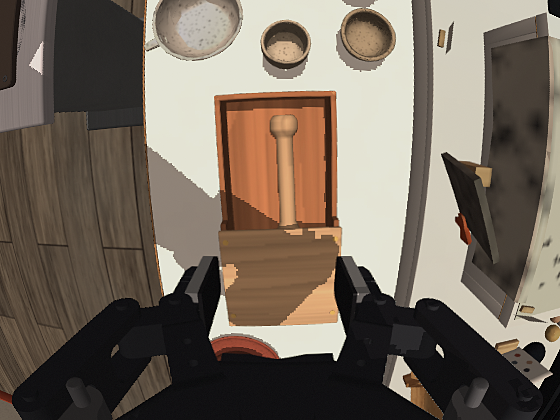

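The wrist view shows the pestle's knob at (284,126), its neck running from (284,140) to (288,225), and the cover edge at row 228. The mortar is at (368,35) and the small cup at (286,45).

```bash
python3 - <<'E'
from h import *
np.set_printoptions(precision=4,suppress=True)
im=cv2.imread('pics/w1.png'); T=np.load('T1.npy')
hsv=cv2.cvtColor(im,cv2.COLOR_BGR2HSV)
for r in (120,160,200): print(r,[tuple(map(int,hsv[r,c])) for c in range(262,312,6)])
m=((hsv[...,1]<140)&(hsv[...,2]>70)).astype(np.uint8)
for r in range(108,228,6):
    c=np.where(m[r,262:312])[0]+262
    if len(c): print(r,c.min(),c.max(),len(c),wonz((c.min()+c.max())/2,r,.021,T)[:2])
for n,u,v,z in [('openL',215,96,.048),('openR',336,92,.048),('covL',220,231,.068),('covR',341,228,.068),('covBL',229,325,.068),('covBR',338,321,.068),('mortar',368,34,.031),('small',286,43,.047)]: print(n,wonz(u,v,z,T))
E
```

```text
120 [(11, 156, 207), (11, 158, 190), (14, 120, 183), (14, 119, 210), (15, 117, 226), (14, 120, 192), (11, 160, 183), (11, 156, 178), (11, 157, 190)]
160 [(11, 156, 211), (11, 157, 182), (11, 157, 196), (14, 119, 182), (14, 118, 222), (14, 117, 142), (11, 158, 184), (11, 158, 181), (11, 156, 191)]
200 [(11, 156, 206), (11, 156, 189), (11, 158, 192), (14, 114, 136), (14, 117, 222), (14, 118, 196), (11, 158, 192), (11, 156, 180), (11, 157, 185)]
120 270 296 27 [ 0.4779 -0.1773]
126 270 297 28 [ 0.4785 -0.1838]
132 272 294 23 [ 0.4779 -0.1903]
138 276 292 17 [ 0.479  -0.1969]
144 277 292 16 [ 0.4795 -0.2034]
150 277 292 16 [ 0.4796 -0.21  ]
156 277 292 16 [ 0.4796 -0.2165]
162 277 293 17 [ 0.4801 -0.2231]
168 278 293 16 [ 0.4807 -0.2298]
174 278 293 16 [ 0.4807 -0.2365]
180 278 293 16 [ 0.4807 -0.2432]
186 278 294 17 [ 0.4813 -0.25  ]
192 279 294 16 [ 0.4819 -0.2568]
198 279 294 16 [ 0.4819 -0.2637]
204 280 294 15 [ 0.4825 -0.2706]
210 280 294 15 [ 0.4826 -0.2776]
216 280 295 16 [ 0.4832 -0.2847]
222 280 296 17 [ 0.4838 -0.2919]
openL [ 0.4099 -0.1516  0.048 ]
openR [ 0.5301 -0.1479  0.048 ]
covL [ 0.4138 -0.286   0.068 ]
covR [ 0.5358 -0.2831  0.068 ]
covBL [ 0.4157 -0.402   0.068 ]
covBR [ 0.5413 -0.3971  0.068 ]
mortar [ 0.5686 -0.0797  0.031 ]
small [ 0.4806 -0.0984  0.047 ]
```

Emit:
{"api": "step_arm", "payload": {"increments": [[[5,4,-30],[-0.085,0,0.025]],[[5,4,-30],[-0.085,0,0.025]],[[0,0,-30],[0,0,0]],[[0,0,-30],[0,0,0]],[[0,0,-30],[0,0,0]],[[0,0,-20],[0,0,0]],[[0,0,0],[0,0,0]],[[0,0,0],[0,0,0]]], "fingers": 0.0}}

```text
time: 1.78
eef_pos: [0.481, -0.2373, 0.0602]
tcp_rot: [0.686, 0.723, -0.06, 0.059]
contact_force: [0.8, -0.7, 0.5]
opening: 0.499
finger_force: 0.0
```

```bash
python3 - <<'E'
from h import *
np.set_printoptions(precision=4,suppress=True)
T=tool(); snap('wrist','w2.png'); print(T)
E
```

```text
[[-0.0524  0.9986  0.0022  0.481 ]
 [ 0.9845  0.0521 -0.1674 -0.2373]
 [-0.1672 -0.0067 -0.9859  0.0602]
 [ 0.      0.      0.      1.    ]]
```

View pics/w2.png

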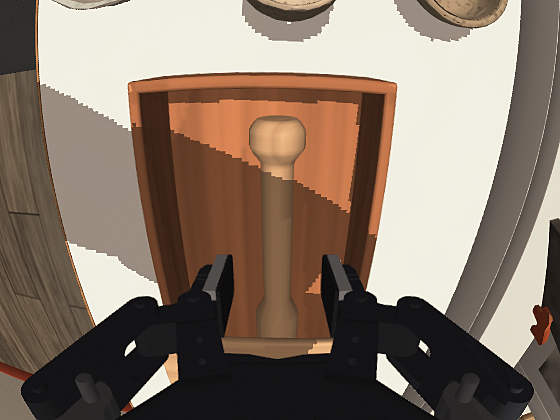

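The view shows the neck centred between the pads (neck at column 277, pads at 228 and 330), aligned with the fingers. Next I descend.

Emit:
{"api": "step_arm", "payload": {"increments": [[[0,0,-20],[0,0,0]],[[0,-1,-20],[0,0,0]],[[0,-1,-10],[0,0,0]],[[0,0,0],[0,0,0]],[[0,0,0],[0,0,0]]]}}

```text
time: 2.25
eef_pos: [0.4818, -0.2413, 0.0124]
tcp_rot: [0.687, 0.722, -0.06, 0.061]
contact_force: [0.1, -0.0, -1.2]
opening: 0.5
finger_force: 0.0
```

Emit:
{"api": "step_arm", "payload": {"increments": [[[0,0,0],[0,0,0]],[[0,0,0],[0,0,0]],[[0,0,0],[0,0,0]],[[0,0,0],[0,0,0]],[[0,0,0],[0,0,0]],[[0,0,0],[0,0,0]],[[0,0,0],[0,0,0]]], "fingers": -1, "grip_force": 80}}

```text
time: 2.83
eef_pos: [0.4821, -0.2416, 0.0132]
tcp_rot: [0.687, 0.722, -0.06, 0.061]
contact_force: [-2.2, 2.0, 6.6]
opening: 0.177
finger_force: 78.2
```

```bash
python3 - <<'E'
from h import *
W=[(0,-.362,.021),(15,-.357,.025),(15,-.33,.024),(30,-.31,.024),(35,-.29,.027),(38,-.26,.032),(38,-.26,.12)]
a=np.array([-.1204,.0078]);p=None
for th,y,z in W:
    t=np.radians(th);r=np.array([[np.cos(t),-np.sin(t)],[np.sin(t),np.cos(t)]])
    q=(np.array([y,z])-r@a)*1000
    if p is not None: print(th,'d',np.round(q-p[0],1),'rot',round(t-p[1],3))
    p=(q,t)
# triangulate brown ball & others
T=np.eye(4);T[:3,:3]=[[0,1,0],[1,0,0],[0,0,-1]];T[:3,3]=[.6744,0,.2301]
for nm,w,s in [('ball',(223,130),(245,106)),('green?',(262,152),(256,104))]:
    e=(T@cams.get_calibration('wrist')['T_tool_cam'])[:3,3]; d=wonz(*w,0,T)-e; o,k=ray('scene',*s)
    A=np.stack([d,-k],1); x=np.linalg.lstsq(A,o-e,rcond=None)[0]; print(nm,e+d*x[0],o+k*x[1])
E
```

```text
15 d [ 2.9 35.4] rot 0.262
15 d [27. -1.] rot 0.0
30 d [ 9.9 29.8] rot 0.262
35 d [14.9 12.2] rot 0.087
38 d [26.6 10.3] rot 0.052
38 d [ 0. 88.] rot 0.0
ball [0.65077717 0.06629508 0.2275314 ] [0.65162233 0.06546073 0.22741859]
green? [0.66822937 0.05634338 0.22985807] [0.67493652 0.04984206 0.23021861]
```

Emit:
{"api": "step_arm", "payload": {"increments": [[[0,0,9],[0.0655,0.003,0]],[[0,0,9],[0.0655,0.003,0]],[[0,1,9],[0.0655,0.003,0]],[[0,2,9],[0.0655,0.003,0]],[[0,0,0],[0,0,0]],[[0,0,0],[0,0,0]]]}}

```text
time: 3.33
eef_pos: [0.4812, -0.2389, 0.0478]
tcp_rot: [0.689, 0.724, 0.03, -0.033]
contact_force: [0.3, 0.4, -1.6]
opening: 0.176
finger_force: 78.2
```

```bash
python3 - <<'E'
from h import *
np.set_printoptions(precision=4,suppress=True)
print(tool()); im=snap('scene','s3.png'); b=cams.read_camera('wrist')[:,:,::-1]
c=cv2.resize(im[150:300,220:390,::-1],(476,420)); cv2.imwrite('pics/c3.png',np.hstack([c,b[:,120:440]]))
E
```

```text
[[-0.0491  0.9988 -0.0065  0.4812]
 [ 0.9948  0.0495  0.0895 -0.2389]
 [ 0.0898 -0.0021 -0.996   0.0478]
 [ 0.      0.      0.      1.    ]]
```

View pics/c3.png

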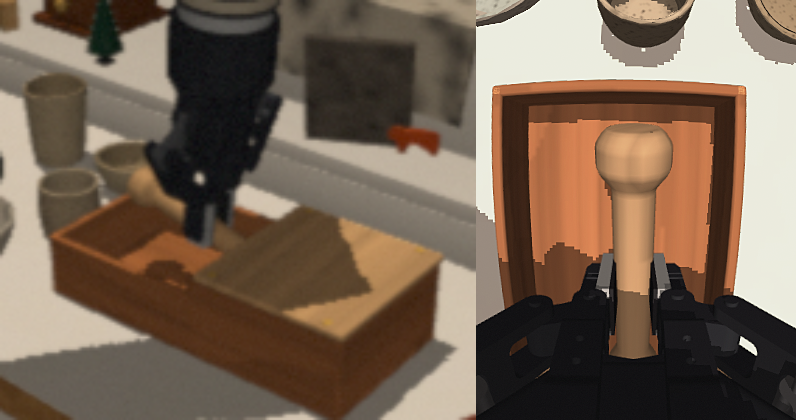

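The pestle is held and has tilted with the tool. The knob is high in the opening, and the contact force is only its weight. I'll keep drawing it out.

Emit:
{"api": "step_arm", "payload": {"increments": [[[-0.5,13,-0.5],[0,0,0]],[[-0.5,14,-0.5],[0,0,0]],[[0,2,7.5],[0.0655,0.003,0]],[[0,2,7.5],[0.0655,0.003,0]],[[-0.5,3,7.5],[0.0655,0.003,0]],[[0,3,7.5],[0.0655,0.003,0]],[[0,0,0],[0,0,0]]]}}

```text
time: 4.02
eef_pos: [0.4798, -0.2005, 0.0766]
tcp_rot: [0.678, 0.714, 0.121, -0.128]
contact_force: [0.0, -1.1, -0.7]
opening: 0.174
finger_force: 78.2
```

Emit:
{"api": "step_arm", "payload": {"increments": [[[-0.5,8,6],[0.045,0.002,0]],[[-0.5,7,6],[0.042,0.002,0]],[[-0.5,13,5],[0.026,0.001,0]],[[-0.5,13.5,5],[0.026,0.001,0]],[[0,0,0],[0,0,0]],[[0,0,0],[0,0,0]]]}}

```text
time: 4.52
eef_pos: [0.4772, -0.1582, 0.0981]
tcp_rot: [0.667, 0.704, 0.167, -0.177]
contact_force: [-0.3, 0.7, -1.4]
opening: 0.177
finger_force: 78.2
```

Emit:
{"api": "step_arm", "payload": {"increments": [[[0,0,15],[0,0,0]],[[0,0,25],[0,0,0]],[[0,0,25],[0,0,0]],[[0,0,25],[0,0,0]],[[0,0,0],[0,0,0]],[[0,0,0],[0,0,0]],[[0,0,0],[0,0,0]],[[0,0,0],[0,0,0]]]}}

```text
time: 5.18
eef_pos: [0.4766, -0.1588, 0.1864]
tcp_rot: [0.668, 0.703, 0.168, -0.179]
contact_force: [0.0, -0.0, -1.4]
opening: 0.171
finger_force: 78.3
```

```bash
python3 - <<'E'
from h import *
np.set_printoptions(precision=4,suppress=True)
print(tool()); im=cams.read_camera('scene'); d=cams.read_camera('side')
c=cv2.resize(im[110:290,200:380,::-1],(400,400)); e=cv2.resize(d[110:290,180:360,::-1],(400,400)); cv2.imwrite('pics/c4.png',np.hstack([c,e]))
E
```

```text
[[-0.0438  0.9987 -0.0274  0.4766]
 [ 0.8786  0.0515  0.4748 -0.1588]
 [ 0.4756 -0.0033 -0.8797  0.1864]
 [ 0.      0.      0.      1.    ]]
```

View pics/c4.png

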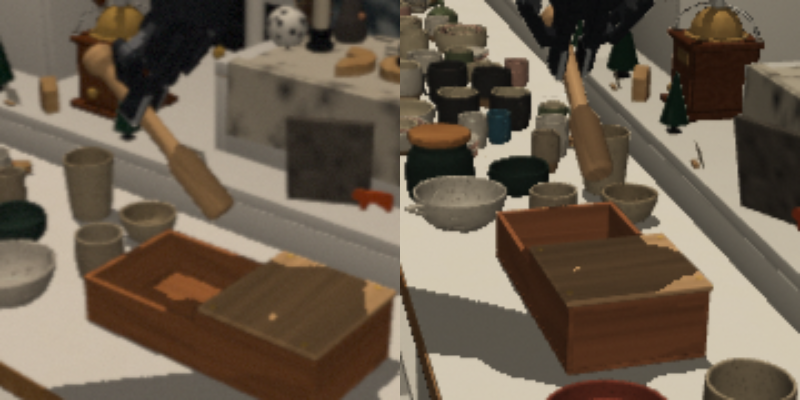

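The pestle is clear of the box, slanting with the thick end down. The foot is at about scene (298,205) and side (268,190). The mortar and cups haven't moved.

```bash
python3 - <<'E'
from h import *
def tri(s,q):
    e,d=ray('scene',*s);o,k=ray('side',*q);x=np.linalg.lstsq(np.stack([d,-k],1),o-e,rcond=None)[0];return e+d*x[0],o+k*x[1]
print('foot',tri((297.7,205),(267.5,189.5)))
# mortar rim centre: scene crop (148,210), side crop(630,190)
print('mortar rim',tri((200+148*.45,110+211*.45),(180+230*.45,110+190*.45)))
for s in [('scene',266.6,204.9),('side',283.5,195.5)]: print(onz(*s,.031))
E
```

```text
foot (array([ 0.48072395, -0.24984634,  0.11652696]), array([ 0.48034409, -0.25005715,  0.11566078]))
mortar rim (array([ 0.56955877, -0.0779987 ,  0.02893447]), array([ 0.5714422 , -0.07700173,  0.03309987]))
[ 0.56674813 -0.08076545  0.031     ]
[ 0.57321881 -0.07158466  0.031     ]
```

Emit:
{"api": "step_arm", "payload": {"increments": [[[11,22,0],[0,0,0]],[[13,26,0],[0,0,0]],[[13,26,0],[0,0,0]],[[13,26,0],[0,0,0]],[[13,26,0],[0,0,0]],[[13,26,0],[0,0,0]],[[11,22,0],[0,0,0]],[[0,0,0],[0,0,0]]]}}

```text
time: 5.95
eef_pos: [0.5648, 0.0182, 0.1874]
tcp_rot: [0.666, 0.704, 0.168, -0.179]
contact_force: [-0.2, -0.4, -1.3]
opening: 0.176
finger_force: 78.3
```

Emit:
{"api": "step_arm", "payload": {"increments": [[[0,0,-10],[0,0,0]],[[0,0,-10],[0,0,0]],[[0,0,-7],[0,0,0]],[[0,0,0],[0,0,0]],[[0,0,0],[0,0,0]],[[0,0,0],[0,0,0]],[[0,0,0],[0,0,0]]]}}

```text
time: 6.53
eef_pos: [0.5648, 0.0139, 0.1618]
tcp_rot: [0.668, 0.703, 0.168, -0.177]
contact_force: [0.3, -0.7, -1.3]
opening: 0.177
finger_force: 78.4
```

```bash
python3 - <<'E'
from h import *
np.set_printoptions(precision=4,suppress=True)
print(tool()); im=cams.read_camera('scene'); d=cams.read_camera('side')
c=cv2.resize(im[100:240,190:330,::-1],(400,400)); e=cv2.resize(d[100:240,210:350,::-1],(400,400)); cv2.imwrite('pics/c5.png',np.hstack([c,e]))
E
```

```text
[[-0.0447  0.9987 -0.0237  0.5648]
 [ 0.8796  0.0506  0.4731  0.0139]
 [ 0.4736  0.0003 -0.8807  0.1618]
 [ 0.      0.      0.      1.    ]]
```

View pics/c5.png

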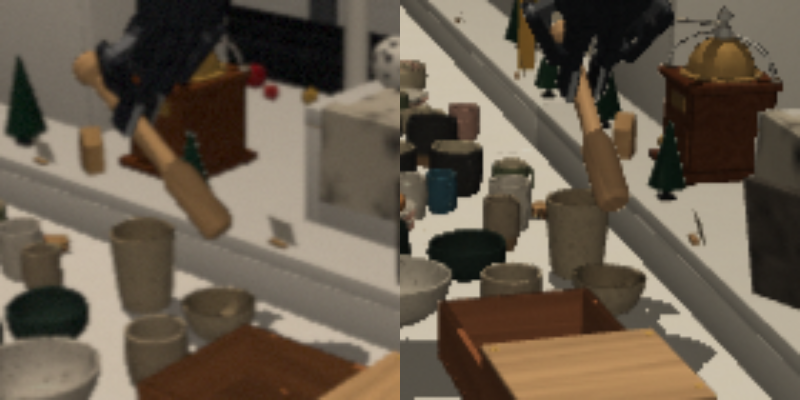

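The foot hangs above the mortar, at about scene (264.6,179) and side (284,169). The cups and mortar are undisturbed. One check of the foot position before handing in.

```bash
python3 - <<'E'
from h import *
e,d=ray('scene',264.8,178.5);o,k=ray('side',283.8,169);x=np.linalg.lstsq(np.stack([d,-k],1),o-e,rcond=None)[0];f=(e+d*x[0]+o+k*x[1])/2
s=readout.get_state();print(f,abs(s['dq']).max(),s['finger_force'])
if np.hypot(*(f[:2]-[.570,-.078]))<.017 and .07<f[2]<.11: print(sign_off())
E
```

```text
[ 0.56968235 -0.07539867  0.09797005] 0.003597681681639006 78.35056900978088
the job is handed in; nothing more can be done
None
```

The pestle is out of the box and held still in the gripper, about 38° below level, with its thick end an estimated 3 mm from the mortar's axis and 98 mm above the worktop; the job is handed in, with no verdict shown.

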